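# Battery to the mat, enclosure lid held open for wiring

## Task

Slide the thick battery across the bench, without lifting it, to the middle of the grey mat, its long side in line with the mat's long side. Then raise the sprung lid of the wiring enclosure to about 60 degrees from closed and keep holding it there with the gripper so that a colleague can wire the inside: the program finishes while still holding the lid. Leave everything else on the bench where it is.

Things in the scene. Friction and masses are not known exactly. Their poses are not given: they have to be found in the camera images.
- battery: the thick battery: black plastic block, 97 (its x) x 43 (its y) x 52 mm high, 0.4 to 0.7 kg, standing loose on the bench. Two small flat terminals on top. Origin: centre of its underside.
- slim_battery: bystander: the slim battery, same length and height but only 24 mm thick: 97 (x) x 24 (y) x 52 mm, about 0.3 kg, loose. Origin: centre of its underside. It and the thick battery stand about 15 cm apart to the left of the mat (+y); which stands nearer the robot varies.
- mat: the flat grey mat with a dark edge, 160 (its x, the long side) x 110 mm (its y), fixed on the bench and so thin (about 1 mm) that things slide on to it without a step. Origin: its centre, at bench height.
- enclosure: the wiring enclosure: a pale plastic box, 160 (x) x 200 (y) x 90 mm high, fixed to the bench, with a grey hinged lid. Origin: centre of its underside. Its front faces its -x (towards the robot), the hinge is on its +x side. A cable gland sticks out 22 mm from its +y side.
- lid (a joint): angle of the enclosure's lid in rad: 0 closed (flat), grows as the front edge rises, 1.05 is 60 degrees, stop at 1.9. Lid 164 x 204 x 8 mm, 0.25 to 0.4 kg, with a weak spring of 0.15 Nm/rad: it always falls shut when let go, from any angle.
- lid_handle (a point): middle of the lid's bar handle: a round black bar 11 mm in diameter, 90 mm long, parallel to the hinge, on two posts, its axis 35 mm above the lid's top face; 130 mm in front of the hinge axis and 43 mm above it with the lid closed. Axes turn with the lid: x towards the hinge, y along the bar, z out of the lid's face.
- lid_hinge (a point): middle of the lid's hinge axis, which runs along the enclosure's y at its far (+x) top edge, 80 mm behind the enclosure's centre and 90 mm above the bench; the axes turn with the lid.
- spool: bystander: upright metal spool of solder, 54 mm diameter, 46 mm high, just beyond the mat. Origin: centre of its underside.
- breaker: bystander: white three-pole circuit breaker block, 85 (x) x 54 (y) x 75 mm high, to the right of the enclosure (its -y). Origin: centre of its underside.
- meter: bystander: red and black multimeter lying on its back, 170 (x) x 80 (y) x 34 mm high, towards the far edge. Origin: centre of its underside.
- spray: bystander: spray can, 52 mm diameter, 160 mm high, towards the far edge. Origin: centre of its underside.
- screwdriver: bystander: screwdriver lying flat towards the far edge, about 200 mm long, along its x. Origin: middle of its underside.
Not all that is in view belongs to the job. Leave any green or red look-alike of the battery alone.

How it is judged:
On the way, in this order (a step that is already met when the one before it is completed fails the run):
1. the thick battery has been slid to the middle of the mat, in line with it, and is at rest (horizontal distance between battery and mat below 0.02 m and angle between the x axis of battery and the x axis of mat, either way round below 0.25 rad and height (world z) of battery below 0.008 m and angle between battery's own z axis and vertical below 0.1 rad and linear speed of battery below 0.02 m/s), for 0.2 s.
2. the lid is held at about 60 degrees by the gripper (value of joint lid between 0.942 and 1.152 rad and not (velocity of joint lid above 0.1 rad/s) and velocity of joint lid above -0.1 rad/s and contact force between the fingers and lid above 0.4 N), for 0.3 s.
At the end, for the whole second after the job is handed in: The thick battery stands upright and still on the mat, its centre within 20 mm of the mat's centre and its long side within 0.25 rad (14 degrees) of the mat's long side; the lid is at 60 degrees within 6 (0.942 to 1.152 rad), still, and carried by the gripper's fingers (all of step 1 and all of step 2); the arm keeps its last pose, push and grip.
It fails at once if the thick battery is lifted off the bench or tipped over (height (world z) of battery above 0.02 m or angle between battery's own z axis and vertical above 0.5 rad).
It fails at once if another thing on the bench is moved more than 30 mm (distance of any of slim_battery, spool, breaker, meter, spray, screwdriver from where it was at the start of the episode above 0.03 m).
It also fails if it takes over 58 s, if anything falls off the work surface, if the arm or the gripper's body presses on something with over 40 N, if the wrist force passes 120 N, or if a joint passes its speed limit or range.

## Robot

A 7-joint arm with a two-finger parallel gripper is mounted at the origin on the work surface. World frame = base frame: x ahead of the robot, y to its left, z up, the work surface at z = 0. Lengths are in m, angles in rad, forces in N, time in s.
With the tool pointing down it reaches from about 0.4 to 0.875 m from the base axis. Payload 6.5 kg.
Tool frame: the origin (TCP) lies at the very end of the fingers, on their centre line; the grasp point (between the pads) lies 19 mm behind it (r.grip_point_offset is the distance from the TCP to the grasp point, in m); z points along the fingers, y is the line along which they close (so a half turn about z gives the same grasp; the last joint's range is limited). The gripper opens to 85 mm and grips with 20 to 120 N. Pads are 22 mm wide; open, the fingers measure 114 mm over their backs; the gripper's body (76 mm by 85 mm) begins 54 mm behind the grasp point. The pads swing forward as they close: fully open they stand 13 mm farther back than shut.
Start: joints at [1.083, 0.536, -0.004, 1.538, 0.003, 1.067, -0.071], TCP at [0.266, -0.593, 0.231] pointing down, gripper open.
Joint ranges: [-2.7, 2.7], [-0.37, 2.16], [-1.27, 1.26], [0.24, 2.4], [-1.31, 4.45], [0.19, 1.91], [-2.76, 2.76]. Speed limits (rad/s): [2.39, 2.39, 3.14, 3.14, 3.14, 3.14, 3.14].

## Interface

Orientations are given as a unit quaternion [x, y, z, w].
In Python, from workcell import r gives the robot as it stands.
- The arm moves only by the tool jog_arm, never from a script. Its argument "increments" is a list of rows, each an object with "translation": the shift along the tool's x, y, z scaled (see below), a list of three; "turn": the turn about the tool's z scaled (see below). In form: [{"translation": [tx, ty, tz], "turn": turn}, ...]. A call has 1 to 10 rows; each row shifts and turns the commanded pose from where the row before left it, along the tool's axes as they then stand; what a row does not reach is not made up. The controller multiplies each number of a shift by 0.02 m and each number of a turn by 6 degrees. A row lasts 1/10 s, in which the tool goes at most 50 mm and 8.59 degrees, less where a joint would pass 70% of its speed; a pose out of reach is approached as far as the arm can. A call with a number of a shift or a turn outside -1 to 1 is refused whole. A call with a gripper value outside its range is refused whole. "jaw" is the closure, from -1 (fully open) to 1 (shut), set as the call begins (left out, the last holds). The fingers move at their own pace and stop on an object; the grip force is fixed at half the most. Time passes only in rows, so rows that do not move let the fingers close. It gives the time, the measured TCP pose, the force, the opening and the grip force at its end, in the units of the state.
- r.read_state(): the state, without advancing time (a new reading comes with each control period).
- r.camera(name): name is "scene" or "top" or "wrist"; returns the picture (480x640x3 uint8, red, green, blue); there is no depth.
- r.calibration(name): a dict with "fx", "fy", "cx", "cy" (pixels), "D" ([k1, k2, p1, p2, k3] as OpenCV has them; the pictures are not rectified), "cam_to_world" (4x4, takes a point from camera to world coordinates). Camera axes: x right, y down, z forward; pixel columns grow to the right and rows downward; lengths in m; the calibration is good to about 2 mm. A picture is of the moment at which its call begins: read the wrist's pose just before it. calibration takes no time and is no camera call; for the wrist camera it gives the pose at the moment of the call.
- r.finish_job(): hands the job in; it is judged then, once.
The state is a dict: "clock": time; "joint_positions": joint angles; "dq": joint speeds; "effort": joint torques, N m; "tcp_pos": TCP position; "orientation": TCP orientation; "contact_force": force on the tool from outside, world axes, zero at the start; "moment": the same for the moment, N m; "grip_width": finger opening in m; "grasp_force": force on a finger pad.
Only numpy, scipy, OpenCV 4.12 (cv2) and the standard library are available. Lean on these libraries where they do the work, as an engineer would, in place of code of your own. Each camera call takes 0.05 s, during which the arm holds its last target. There are 200 camera calls.

## Working session

There is one attempt and no reset: what is moved stays moved. The work goes in short steps, Python scripts to look and compute and a tool call to move; the robot and the scene stay as the last step left them, time stands still between calls to the robot, and variables do not carry over. Pictures are saved under pics/ and viewed, at most 10 in all, crops included, and the job is handed in when it is done.

Besides the shell and the picture viewer there is one more tool, called after ">>>" as name(argument=value, ...), one argument or row to a line, values as JSON. jog_arm: Moves the arm, as the interface text tells. Shifts and turns lie within -1 to 1; 1 stands for 0.02 m of shift or 6 degrees of turn. Its arguments: {"type":"object","properties":{"increments":{"type":"array","items":{"type":"object","properties":{"translation":{"type":"array","items":{"type":"number","minimum":-1,"maximum":1}},"turn":{"type":"number","minimum":-1,"maximum":1}}}},"jaw":{"type":"number"}},"required":["increments"]}

```bash
mkdir -p pics; ls
python3 - <<'E'
from workcell import r
import cv2,numpy as np
s=r.read_state();print(s['clock'],s['tcp_pos'],s['orientation'],s['grip_width'])
for n in("top","scene"):
    im=r.camera(n);cv2.imwrite(f"pics/{n}0.png",im[:,:,::-1])
    c=r.calibration(n);print(n,c['fx'],c['cx'],c['cy'],c['D'],np.round(c['cam_to_world'],3).tolist())
E
```

```text
pics
0.0 [ 0.2658218  -0.59246468  0.23039147] [ 9.77836003e-01  2.09370398e-01 -2.60300549e-04 -8.48207560e-04] 0.08541967813985217
top 491.60304666213216 310.73587746077254 240.73733733132414 [0.03795732 0.         0.         0.         0.        ] [[0.002, -0.999, 0.048, 0.51], [-1.0, -0.002, 0.002, 0.013], [-0.002, -0.048, -0.999, 1.177], [0.0, 0.0, 0.0, 1.0]]
scene 496.5441724563113 330.48717867249775 241.5045215964372 [-0.07354005  0.          0.          0.          0.        ] [[-0.705, 0.533, -0.468, 1.19], [0.709, 0.541, -0.452, 0.603], [0.012, -0.651, -0.759, 1.123], [0.0, 0.0, 0.0, 1.0]]
```

View pics/top0.png

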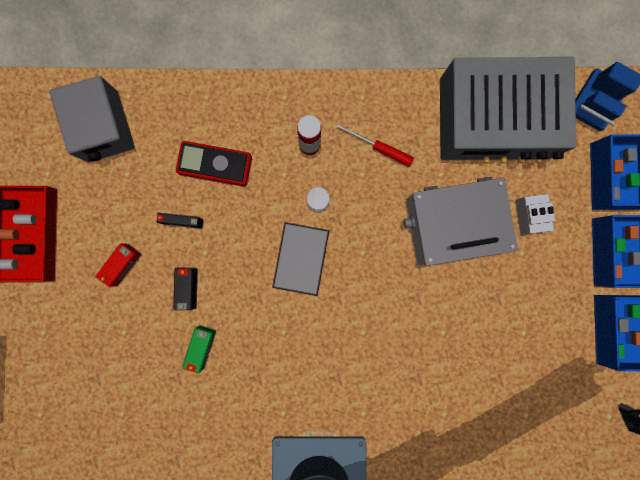

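View pics/scene0.png

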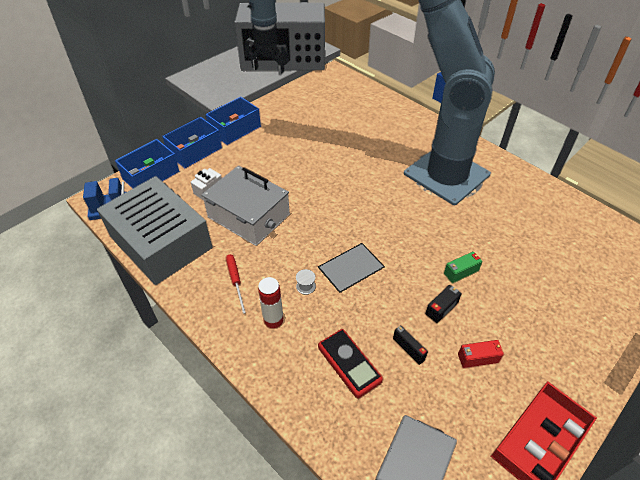

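The top view shows two black blocks: one at (185,289), wider, and one at (180,220), thin. There is also a red look-alike at (118,265) and a green one at (199,349). The wide black block at (185,289) fits the thick battery. The mat is at (301,259), the enclosure at (464,222) with its handle at (474,243), and the spool at (318,199).

```bash
cat > h.py <<'E'
import cv2,numpy as np
from workcell import r
def cast(cal,px,z):
    K=np.array([[cal['fx'],0,cal['cx']],[0,cal['fy'],cal['cy']],[0,0,1]])
    u=cv2.undistortPoints(np.array(px,float).reshape(-1,1,2),K,np.array(cal['D'],float))[:,0]
    T=np.array(cal['cam_to_world']);d=np.c_[u,np.ones(len(u))]@T[:3,:3].T
    return T[:3,3]+d*((z-T[2,3])/d[:,2])[:,None]
def mask_rect(mask,box):
    m=np.zeros(mask.shape,np.uint8);x0,y0,x1,y1=box
    m[y0:y1,x0:x1]=mask[y0:y1,x0:x1]
    cs,_=cv2.findContours(m,cv2.RETR_EXTERNAL,cv2.CHAIN_APPROX_NONE)
    return max(cs,key=cv2.contourArea)[:,0]
def rect(cal,cont,z):
    """min-area rectangle in world of the contour on plane z: centre, long, short, long-axis angle"""
    w=cast(cal,cont,z)[:,:2]
    c,s,_=q=cv2.minAreaRect((w*1000).astype(np.float32))
    b=cv2.boxPoints(q)/1000;e=[b[1]-b[0],b[2]-b[1]];e=max(e,key=np.linalg.norm)
    a=np.degrees(np.arctan2(e[1],e[0]))%180
    return np.round(np.array(c)/1000,4),np.round(sorted(s),1),round(a,1)
E
python3 - <<'E'
from h import *
im=cv2.imread('pics/top0.png');cal=r.calibration('top')
hsv=cv2.cvtColor(im,cv2.COLOR_BGR2HSV)
# battery = dark, plus coloured terminals; wood = saturated & bright
dark=((hsv[...,2]<75)*255).astype(np.uint8)
grey=((hsv[...,1]<60)*255).astype(np.uint8)
mat=grey|dark
for n,m,b,z in [('thick',dark,(165,255,210,320),.052),('slim',dark,(145,205,215,235),.052),('mat',mat,(262,214,340,305),0.),('lid',mat,(400,172,522,275),.098),('handle',dark,(440,230,510,256),.133),('spool',grey,(300,182,335,216),.046)]:
    c=mask_rect(m,b);print(n,rect(cal,c,z),c.min(0),c.max(0))
v=np.hstack([cv2.resize(im[190:340,150:350],(800,600),interpolation=cv2.INTER_CUBIC)])
cv2.imwrite('pics/crop1.png',v)
E
```

```text
thick (array([0.4548, 0.3014]), array([52.2, 93.4]), np.float32(179.4)) [173 268] [197 309]
slim (array([0.6105, 0.3154]), array([ 24.9, 103.3]), np.float32(84.0)) [157 213] [202 227]
mat (array([0.5235, 0.0398]), array([108.6, 158.7]), np.float32(169.7)) [273 223] [328 295]
lid (array([ 0.6055, -0.3059]), array([169.2, 233.4]), np.float32(99.6)) [404 177] [517 265]
handle (array([ 0.5554, -0.3297]), array([ 11.8, 103.1]), np.float32(99.6)) [450 237] [498 249]
spool (array([ 0.6609, -0.0008]), array([50.9, 55.7]), np.float32(0.1)) [307 187] [329 211]
```

View pics/crop1.png

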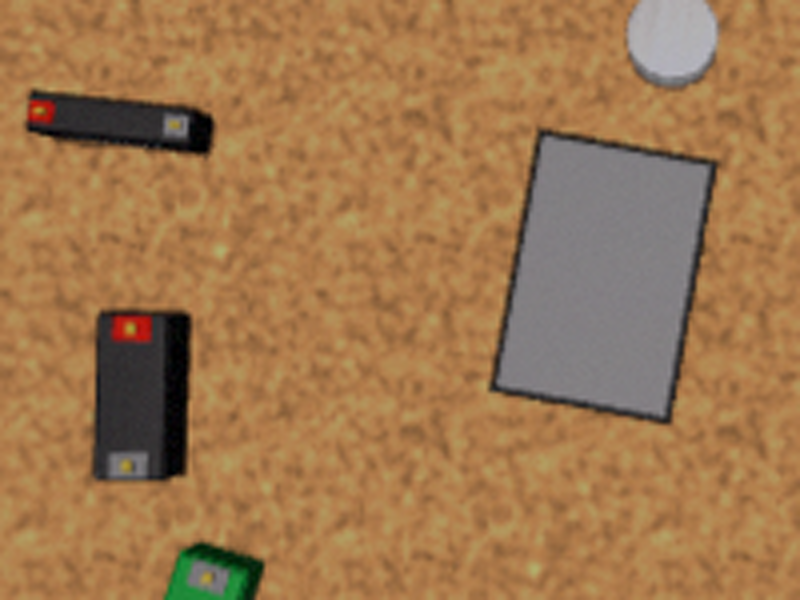

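The crop shows the wide black block with red and grey terminals (top face about (174–192, 268–310) in the full image), so this is the thick battery. The slim one is at (180,220) and the mat is clear. I'll turn the tool first, while refining the battery pose from its top face corners.

>>> jog_arm(
  increments=[
    {"translation":[0,0,0],"turn":0.86},
    {"translation":[0,0,0],"turn":0.86},
    {"translation":[0,0,0],"turn":0.86},
    {"translation":[0,0,0],"turn":0.86},
    {"translation":[0,0,0],"turn":0.86},
  ],
  jaw=-1,
)

```text
clock: 0.6
tcp_pos: [0.2659, -0.5927, 0.2307]
orientation: [1.0, -0.016, -0.0, -0.0]
contact_force: [0.2, 0.2, 0.2]
grip_width: 0.0854
grasp_force: 0.0
```

```bash
cat >> h.py <<'E'
from scipy.spatial.transform import Rotation as R
def plan(x,y,z,ang):
    """units still to go: shift along tool axes (unit 20mm) as they stand now, turn units"""
    s=r.read_state();Q=R.from_quat(s['orientation']).as_matrix()
    a=np.degrees(np.arctan2(Q[1,0],Q[0,0]))
    d=Q.T@(np.array([x,y,z])-s['tcp_pos'])/.02
    print('t',round(s['clock'],2),'tcp',np.round(s['tcp_pos'],4),'ang',round(a,2),'units',np.round(d,2),'turn',round(((a-ang+180)%360-180)/6,2),'F',np.round(s['contact_force'],1),'grip',round(s['grip_width'],4),round(s['grasp_force'],1),'j7',round(s['joint_positions'][6],2))
E
python3 - <<'E'
from h import *
cal=r.calibration('top')
p=np.array([(98,313),(168,313),(162,478),(94,478)])/4+[150,190]
w=cast(cal,p,.052);c=w.mean(0);e=(w[0]+w[1]-w[2]-w[3])/2
ang=np.degrees(np.arctan2(e[1],e[0]));print(np.round(w,3),c,ang,np.linalg.norm(e))
plan(c[0],c[1],.2,ang)
E
```

```text
[[0.501 0.326 0.052]
 [0.501 0.286 0.052]
 [0.407 0.288 0.052]
 [0.407 0.327 0.052]] [0.45398939 0.30692023 0.052     ] -0.8104939328951111 0.09341449951749296
t 0.6 tcp [ 0.2659 -0.5927  0.2307] ang -1.85 units [  7.95 -45.26   1.57] turn -0.17 F [0.2 0.2 0.2] grip 0.0854 0.0 j7 -0.48
```

>>> jog_arm(
  increments=[
    {"translation":[0.8,-1,0],"turn":0},
    {"translation":[0.8,-1,0],"turn":0},
    {"translation":[0.8,-1,0],"turn":0},
    {"translation":[0.8,-1,0],"turn":0},
    {"translation":[0.8,-1,0],"turn":0},
    {"translation":[0.8,-1,0],"turn":0},
    {"translation":[0.8,-1,0],"turn":0},
    {"translation":[0.8,-1,0],"turn":0},
    {"translation":[0.8,-1,0],"turn":0},
    {"translation":[0.8,-1,0],"turn":0},
  ],
)

```text
clock: 1.6
tcp_pos: [0.4321, -0.3966, 0.2309]
orientation: [1.0, -0.014, -0.0, -0.0]
contact_force: [0.4, 0.2, 0.2]
grip_width: 0.0856
grasp_force: 0.0
```

>>> jog_arm(
  increments=[
    {"translation":[0,-1,0],"turn":0},
    {"translation":[0,-1,0],"turn":0},
    {"translation":[0,-1,0],"turn":0},
    {"translation":[0,-1,0],"turn":0},
    {"translation":[0,-1,0],"turn":0},
    {"translation":[0,-1,0],"turn":0},
    {"translation":[0,-1,0],"turn":0},
    {"translation":[0,-1,0],"turn":0},
    {"translation":[0,-1,0],"turn":0},
    {"translation":[0,-1,0],"turn":0},
  ],
)

```text
clock: 2.6
tcp_pos: [0.4371, -0.1968, 0.231]
orientation: [1.0, -0.014, -0.0, -0.0]
contact_force: [-0.3, 0.2, -0.1]
grip_width: 0.0855
grasp_force: 0.0
```

>>> jog_arm(
  increments=[
    {"translation":[0,-1,0],"turn":0},
    {"translation":[0,-1,0],"turn":0},
    {"translation":[0,-1,0],"turn":0},
    {"translation":[0,-1,0],"turn":0},
    {"translation":[0,-1,0],"turn":0},
    {"translation":[0,-1,0],"turn":0},
    {"translation":[0,-1,0],"turn":0},
    {"translation":[0,-1,0],"turn":0},
    {"translation":[0,-1,0],"turn":0},
    {"translation":[0,-1,0],"turn":0},
  ],
)

```text
clock: 3.6
tcp_pos: [0.4428, 0.0029, 0.2311]
orientation: [1.0, -0.014, -0.0, 0.0]
contact_force: [0.0, -0.2, 0.9]
grip_width: 0.0857
grasp_force: 0.0
```

>>> jog_arm(
  increments=[
    {"translation":[0,-1,0],"turn":0},
    {"translation":[0,-1,0],"turn":0},
    {"translation":[0,-1,0],"turn":0},
    {"translation":[0,-1,0],"turn":0},
    {"translation":[0,-1,0],"turn":0},
    {"translation":[0,-1,0],"turn":0},
    {"translation":[0,-1,0],"turn":0},
    {"translation":[0,-1,0],"turn":0},
    {"translation":[0,-1,0],"turn":0},
    {"translation":[0,-1,0],"turn":0},
  ],
)

```text
clock: 4.6
tcp_pos: [0.4485, 0.2027, 0.231]
orientation: [1.0, -0.014, -0.0, 0.0]
contact_force: [-0.0, 0.4, -0.3]
grip_width: 0.0851
grasp_force: 0.0
```

Run:
```python
from h import *
plan(.454,.307,.15,-1.5)
cv2.imwrite('pics/w1.png',r.camera('wrist')[:,:,::-1])
c=r.calibration('wrist');print(c['fx'],np.round(c['cam_to_world'],3).tolist())
```

```text
t 4.6 tcp [0.4485 0.2027 0.231 ] ang -1.63 units [ 0.13 -5.22  4.05] turn -0.02 F [-0.   0.4 -0.3] grip 0.0851 0.0 j7 -2.22
351.56534342711274 [[-0.024, -0.964, -0.263, 0.515], [-1.0, 0.023, 0.009, 0.204], [-0.003, 0.264, -0.965, 0.374], [0.0, 0.0, 0.0, 1.0]]
```

View pics/w1.png

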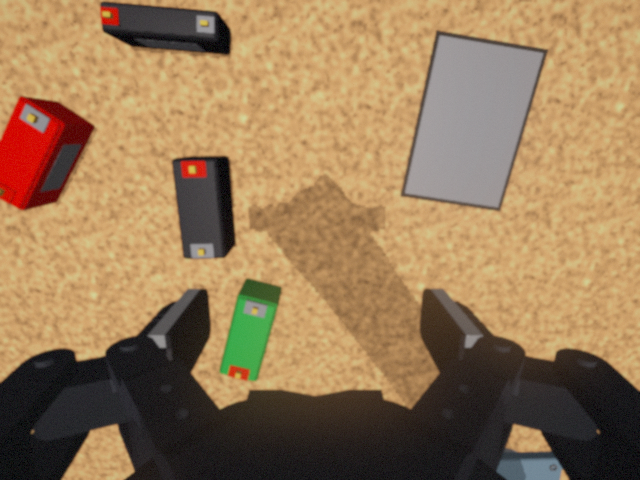

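The wrist view shows the thick battery with its red terminal at (193,170) and grey terminal at (201,252). The mat corners are (437,32), (546,50), (500,209) and (403,194). The green block at (250,330) is clear of the battery.

Run:
```python
from h import *
c=r.calibration('wrist')
t=cast(c,[(193.5,170),(202,252)],.052);print(t.round(4),t.mean(0),np.degrees(np.arctan2(*(t[0]-t[1])[[1,0]])))
print(cast(c,[(173,160),(215,158),(223,257),(183,258)],.052).round(3))
m=cast(c,[(437,32),(546,50),(500,209),(403,194)],0);print(m.round(3),m.mean(0),np.degrees(np.arctan2(*((m[0]+m[1]-m[2]-m[3]))[[1,0]])))
ct=r.calibration('top');t=cast(ct,np.array([(131,328),(127,465)])/4+[150,190],.052);print(t,t.mean(0))
```

```text
[[0.4902 0.3149 0.052 ]
 [0.4123 0.3157 0.052 ]] [0.45122114 0.31532645 0.052     ] -0.5997274994684632
[[0.499 0.332 0.052]
 [0.5   0.294 0.052]
 [0.407 0.296 0.052]
 [0.407 0.335 0.052]]
[[ 0.61   0.086  0.   ]
 [ 0.591 -0.019  0.   ]
 [ 0.437  0.007  0.   ]
 [ 0.456  0.112  0.   ]] [0.52337039 0.04653194 0.        ] -9.54334627963117
[[0.49216157 0.30727229 0.052     ]
 [0.41461046 0.3082791  0.052     ]] [0.45338602 0.30777569 0.052     ]
```

>>> jog_arm(
  increments=[
    {"translation":[0,-1,0.5],"turn":0},
    {"translation":[0,-1,0.5],"turn":0},
    {"translation":[0,-1,0.5],"turn":0},
    {"translation":[0,-1,0.5],"turn":0},
    {"translation":[0.1,-1,0.5],"turn":0},
    {"translation":[0,0,0.5],"turn":0},
    {"translation":[0,0,0.5],"turn":0},
  ],
)

```text
clock: 5.35
tcp_pos: [0.4534, 0.3014, 0.1603]
orientation: [1.0, -0.014, -0.0, 0.0]
contact_force: [-1.1, -0.9, 0.4]
grip_width: 0.0852
grasp_force: 0.0
```

>>> jog_arm(
  increments=[
    {"translation":[0,-0.4,0.9],"turn":-0.13},
    {"translation":[0,0,0.9],"turn":0},
    {"translation":[0,0,0.9],"turn":0},
    {"translation":[0,0,0.9],"turn":0},
    {"translation":[0,0,0.9],"turn":0},
    {"translation":[0,0,0.9],"turn":0},
    {"translation":[0,0,0.9],"turn":0},
    {"translation":[0,0,0.9],"turn":0},
    {"translation":[0,0,0],"turn":0},
  ],
)

```text
clock: 6.25
tcp_pos: [0.4526, 0.3072, 0.0151]
orientation: [1.0, -0.008, -0.002, 0.002]
contact_force: [-0.6, -0.1, -0.1]
grip_width: 0.0854
grasp_force: 0.0
```

>>> jog_arm(
  increments=[
    {"translation":[0,0,0],"turn":0},
    {"translation":[0,0,0],"turn":0},
    {"translation":[0,0,0],"turn":0},
    {"translation":[0,0,0],"turn":0},
    {"translation":[0,0,0],"turn":0},
    {"translation":[0,0,0],"turn":0},
    {"translation":[0,0,0],"turn":0},
    {"translation":[0,0,0],"turn":0},
  ],
  jaw=1,
)

```text
clock: 7.05
tcp_pos: [0.4548, 0.3109, 0.0186]
orientation: [1.0, -0.007, 0.001, -0.001]
contact_force: [-0.3, 1.0, 7.4]
grip_width: 0.0421
grasp_force: 62.5
```

Run:
```python
from h import *
plan(.5235,.042,.0163,-10)
im=r.camera('top');cv2.imwrite('pics/t2.png',cv2.resize(im[190:340,150:350,::-1],(800,600),interpolation=cv2.INTER_CUBIC))
```

```text
t 7.05 tcp [0.4548 0.3109 0.0186] ang -0.85 units [ 3.63 13.4   0.1 ] turn 1.53 F [-0.3  1.   7.4] grip 0.0421 62.5 j7 -2.52
```

View pics/t2.png

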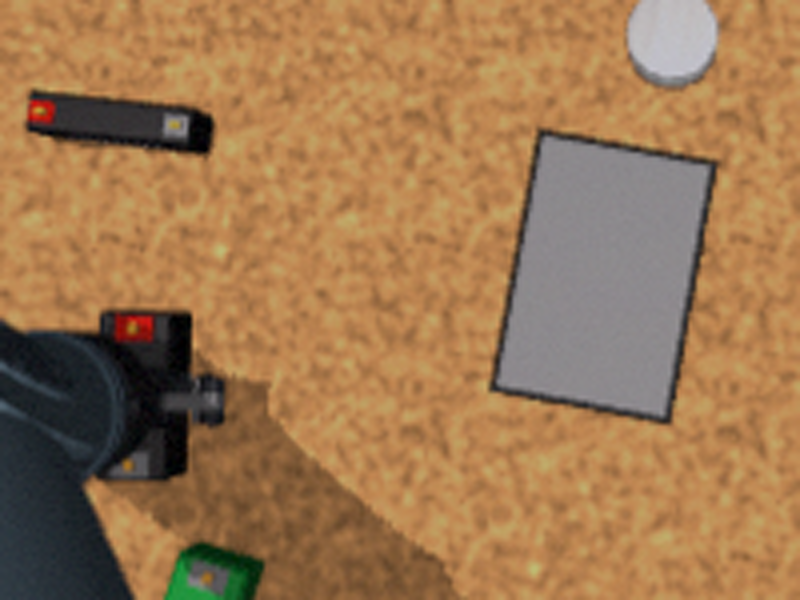

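The gripper holds the battery at 42 mm opening, and the battery hasn't moved. I'll slide it now, without changing height.

>>> jog_arm(
  increments=[
    {"translation":[0.1,0.4,0],"turn":0},
    {"translation":[0.2,0.7,0],"turn":0},
    {"translation":[0.2,0.8,0],"turn":0},
    {"translation":[0.2,0.8,0],"turn":0},
    {"translation":[0.2,0.8,0],"turn":0},
    {"translation":[0.2,0.8,0],"turn":0},
    {"translation":[0.2,0.8,0],"turn":0},
    {"translation":[0.2,0.8,0],"turn":0},
    {"translation":[0.2,0.8,0],"turn":0},
    {"translation":[0.2,0.8,0],"turn":0},
  ],
)

```text
clock: 8.1
tcp_pos: [0.4907, 0.1622, 0.0187]
orientation: [1.0, -0.006, 0.001, -0.002]
contact_force: [-1.8, 6.9, 6.5]
grip_width: 0.0422
grasp_force: 62.5
```

>>> jog_arm(
  increments=[
    {"translation":[0.2,0.8,0],"turn":0},
    {"translation":[0.2,0.8,0],"turn":0},
    {"translation":[0.2,0.8,0],"turn":0},
    {"translation":[0.2,0.8,0],"turn":0},
    {"translation":[0.2,0.6,0],"turn":0},
    {"translation":[0.2,0.5,0],"turn":0},
    {"translation":[0.1,0.3,0],"turn":0.3},
    {"translation":[0,0,0],"turn":0.4},
    {"translation":[0,0,0],"turn":0.4},
    {"translation":[0,0,0],"turn":0.4},
  ],
)

```text
clock: 9.1
tcp_pos: [0.5159, 0.0673, 0.0186]
orientation: [0.996, -0.086, 0.002, -0.0]
contact_force: [-0.2, 0.8, 7.7]
grip_width: 0.0418
grasp_force: 62.6
```

Run:
```python
from h import *
plan(.525,.043,.0165,-10)
```

```text
t 9.1 tcp [0.5159 0.0673 0.0186] ang -9.91 units [0.66 1.12 0.11] turn 0.01 F [-0.2  0.8  7.7] grip 0.0418 62.6 j7 -2.21
```

>>> jog_arm(
  increments=[
    {"translation":[0.2,0.4,0],"turn":0},
    {"translation":[0.2,0.4,0],"turn":0},
    {"translation":[0.26,0.34,0],"turn":0},
    {"translation":[0,0,0],"turn":0},
    {"translation":[0,0,0],"turn":0},
  ],
)

```text
clock: 9.6
tcp_pos: [0.5243, 0.0439, 0.0186]
orientation: [0.996, -0.085, 0.001, -0.001]
contact_force: [-1.6, 4.4, 10.3]
grip_width: 0.0421
grasp_force: 62.9
```

>>> jog_arm(
  increments=[
    {"translation":[0,0,0],"turn":0},
    {"translation":[0,0,0],"turn":0},
    {"translation":[0,0,0],"turn":0},
    {"translation":[0,0,0],"turn":0},
    {"translation":[0,0,0],"turn":0},
    {"translation":[0,0,0],"turn":0},
  ],
  jaw=-1,
)

```text
clock: 10.2
tcp_pos: [0.5233, 0.0423, 0.0172]
orientation: [0.996, -0.086, -0.0, 0.0]
contact_force: [-0.7, 0.3, -0.7]
grip_width: 0.0851
grasp_force: 0.0
```

>>> jog_arm(
  increments=[
    {"translation":[0,0,-0.5],"turn":0},
    {"translation":[0,0,-1],"turn":0},
    {"translation":[0,0,-1],"turn":0},
    {"translation":[0,0,-1],"turn":0},
    {"translation":[0,0,-1],"turn":0},
    {"translation":[0,0,-1],"turn":0},
    {"translation":[0,0,-1],"turn":0},
    {"translation":[0,0,-1],"turn":0},
    {"translation":[0,0,-1],"turn":0},
    {"translation":[0,0,-1],"turn":0},
  ],
)

```text
clock: 11.2
tcp_pos: [0.5232, 0.0423, 0.2088]
orientation: [0.996, -0.086, 0.0, 0.0]
contact_force: [-0.4, 0.6, 0.2]
grip_width: 0.0855
grasp_force: 0.0
```

Run:
```python
from h import *
plan(.5,-.1,.23,-80)
im=r.camera('wrist');cv2.imwrite('pics/w2.png',im[:,:,::-1])
```

```text
t 11.2 tcp [0.5232 0.0423 0.2088] ang -9.84 units [ 0.08  7.21 -1.06] turn 11.69 F [-0.4  0.6  0.2] grip 0.0855 0.0 j7 -2.04
```

View pics/w2.png

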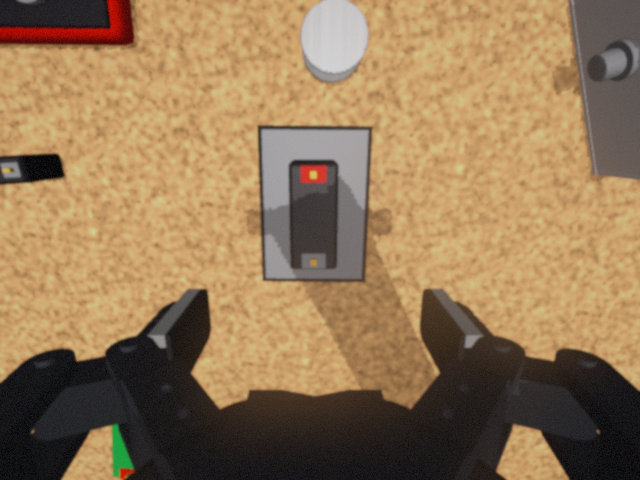

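The battery sits in the middle of the mat and in line with it: terminals at (313,174) and (313,262), mat corners at (259,127), (371,127), (364,281) and (264,281). I'll check the numbers and turn the tool towards the lid.

Run:
```python
from h import *
c=r.calibration('wrist')
t=cast(c,[(313,174),(313,262)],.052);m=cast(c,[(259,127),(371,127),(364,281),(264,281)],0)
print(t.mean(0),m.mean(0),np.degrees(np.arctan2(*(t[0]-t[1])[[1,0]])),np.degrees(np.arctan2(*((m[0]+m[1]-m[2]-m[3]))[[1,0]])))
```

```text
[0.52420466 0.04374264 0.052     ] [0.52407431 0.04260406 0.        ] -9.897252552699591 -10.201816240242394
```

>>> jog_arm(
  increments=[
    {"translation":[0,0,0],"turn":-1},
    {"translation":[0,0,0],"turn":-1},
    {"translation":[0,0,0],"turn":-1},
    {"translation":[0,0,0],"turn":-1},
    {"translation":[0,0,0],"turn":-1},
    {"translation":[0,0,0],"turn":-1},
    {"translation":[0,0,0],"turn":-1},
    {"translation":[0,0,0],"turn":-1},
    {"translation":[0,0,0],"turn":-1},
    {"translation":[0,0,0],"turn":-1},
  ],
)

```text
clock: 12.25
tcp_pos: [0.5232, 0.0423, 0.2077]
orientation: [0.905, 0.426, 0.0, 0.0]
contact_force: [-0.5, -0.2, 0.2]
grip_width: 0.0852
grasp_force: 0.0
```

>>> jog_arm(
  increments=[
    {"translation":[0,0,0],"turn":-1},
    {"translation":[0,0,0],"turn":-1},
    {"translation":[0,0,0],"turn":-1},
    {"translation":[0,0,0],"turn":-1},
    {"translation":[0,0,0],"turn":-1},
    {"translation":[0,0,0],"turn":-1},
    {"translation":[0,0,0],"turn":-1},
    {"translation":[0,0,0],"turn":-1},
    {"translation":[0,0,0],"turn":-0.2},
  ],
)

```text
clock: 13.15
tcp_pos: [0.5232, 0.0422, 0.2075]
orientation: [0.646, 0.763, -0.0, 0.0]
contact_force: [-0.5, 0.1, -0.6]
grip_width: 0.0855
grasp_force: 0.0
```

Run:
```python
from h import *
plan(.555,-.33,.23,99.6)
```

```text
t 13.15 tcp [0.5232 0.0422 0.2075] ang 99.45 units [-18.62  -1.49  -1.12] turn -0.03 F [-0.5  0.1 -0.6] grip 0.0855 0.0 j7 -0.32
```

>>> jog_arm(
  increments=[
    {"translation":[-1,0,-0.2],"turn":0},
    {"translation":[-1,0,-0.2],"turn":0},
    {"translation":[-1,0,-0.2],"turn":0},
    {"translation":[-1,0,-0.2],"turn":0},
    {"translation":[-1,0,-0.3],"turn":0},
    {"translation":[-1,0,0],"turn":0},
    {"translation":[-1,0,0],"turn":0},
    {"translation":[-1,0,0],"turn":0},
    {"translation":[-1,0,0],"turn":0},
    {"translation":[-1,0,0],"turn":0},
  ],
)

```text
clock: 14.15
tcp_pos: [0.5558, -0.1559, 0.2295]
orientation: [0.648, 0.762, -0.0, 0.0]
contact_force: [-0.1, -0.2, -0.6]
grip_width: 0.0855
grasp_force: 0.0
```

>>> jog_arm(
  increments=[
    {"translation":[-1,-0.4,0],"turn":0},
    {"translation":[-1,-0.4,0],"turn":0},
    {"translation":[-1,-0.4,0],"turn":0},
    {"translation":[-1,-0.3,0],"turn":0},
    {"translation":[-1,0,0],"turn":0},
    {"translation":[-1,0,0],"turn":0},
    {"translation":[-1,0,0],"turn":0},
    {"translation":[-0.5,0,0],"turn":0},
    {"translation":[0,0,0],"turn":0},
  ],
)

```text
clock: 15.05
tcp_pos: [0.5506, -0.3093, 0.229]
orientation: [0.648, 0.761, -0.0, 0.0]
contact_force: [0.5, 0.5, 0.0]
grip_width: 0.0858
grasp_force: 0.0
```

Run:
```python
from h import *
plan(.555,-.33,.114,99.6)
im=r.camera('wrist');cv2.imwrite('pics/w3.png',im[:,:,::-1])
```

```text
t 15.05 tcp [ 0.5506 -0.3093  0.229 ] ang 99.19 units [-1.05  0.05  5.75] turn -0.07 F [0.5 0.5 0. ] grip 0.0858 0.0 j7 0.31
```

View pics/w3.png

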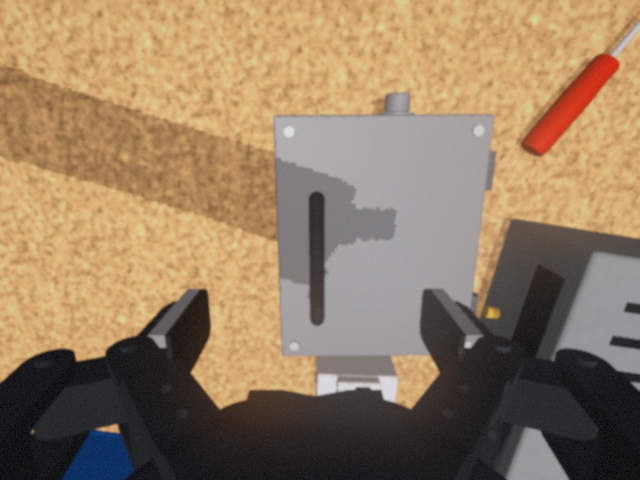

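The bar handle runs from (317,193) to (317,324). The lid corners are (275,116), (493,115), (474,355) and (283,355).

Run:
```python
from h import *
c=r.calibration('wrist')
h=cast(c,[(317,195),(317.5,322)],.133);l=cast(c,[(275,116),(493,115),(474,355),(283,355)],.098)
print(h,h.mean(0),np.degrees(np.arctan2(*(h[0]-h[1])[[1,0]])))
a=np.radians(9.5);ux=np.array([np.cos(a),np.sin(a)])
print('lid centre',l.mean(0),'handle from lid', l.mean(0)[:2]-.048*ux)
d=h[0]-h[1];print(np.linalg.norm(d), [np.linalg.norm(l[i]-l[i-1]).round(3) for i in range(4)])
for x,y in [h.mean(0)[:2]]: plan(x,y,.114,99.4)
```

```text
[[ 0.54721918 -0.2791653   0.133     ]
 [ 0.56333781 -0.37412511  0.133     ]] [ 0.5552785 -0.3266452  0.133    ] 99.63365320511927
lid centre [ 0.60646197 -0.31743921  0.098     ] handle from lid [ 0.55912026 -0.3253615 ]
0.09631809944017772 [np.float64(0.202), np.float64(0.161), np.float64(0.202), np.float64(0.17)]
t 15.1 tcp [ 0.5508 -0.3077  0.2291] ang 99.29 units [-0.97  0.07  5.76] turn -0.02 F [-0.3  0.4  0.2] grip 0.0855 0.0 j7 0.31
```

>>> jog_arm(
  increments=[
    {"translation":[-0.5,0.07,0.4],"turn":0},
    {"translation":[-0.5,0,0.8],"turn":0},
    {"translation":[0,0,0.8],"turn":0},
    {"translation":[0,0,0.8],"turn":0},
    {"translation":[0,0,0.8],"turn":0},
    {"translation":[0,0,0.8],"turn":0},
    {"translation":[0,0,0.8],"turn":0},
    {"translation":[0,0,0.5],"turn":0},
    {"translation":[0,0,0],"turn":0},
  ],
)

```text
clock: 16.0
tcp_pos: [0.5543, -0.3269, 0.1134]
orientation: [0.647, 0.762, -0.0, -0.001]
contact_force: [0.1, -0.5, 0.3]
grip_width: 0.0854
grasp_force: 0.0
```

>>> jog_arm(
  increments=[
    {"translation":[0,0,0],"turn":0},
    {"translation":[0,0,0],"turn":0},
    {"translation":[0,0,0],"turn":0},
    {"translation":[0,0,0],"turn":0},
    {"translation":[0,0,0],"turn":0},
    {"translation":[0,0,0],"turn":0},
    {"translation":[0,0,0],"turn":0},
    {"translation":[0,0,0],"turn":0},
    {"translation":[0,0,0],"turn":0},
    {"translation":[0,0,0],"turn":0},
  ],
  jaw=1,
)

```text
clock: 17.0
tcp_pos: [0.5549, -0.3276, 0.1157]
orientation: [0.647, 0.762, -0.0, -0.0]
contact_force: [-4.2, 0.0, 5.7]
grip_width: 0.0092
grasp_force: 58.6
```

Run:
```python
from h import *
s=r.read_state();p=np.array(s['tcp_pos']);print(s['moment'])
Q=R.from_quat(s['orientation']).as_matrix()
ux=np.array([np.cos(np.radians(9.6)),np.sin(np.radians(9.6)),0]);prev=0
for k in range(0,61,5):
    t=np.radians(k);f=.130*np.cos(t)-.043*np.sin(t);z=.130*np.sin(t)+.043*np.cos(t)
    d=ux*(.130-f)+np.array([0,0,z-.043])
    u=Q.T@d/.02;print(k,np.round(u,2),np.round(u-prev,2),(p+d).round(4));prev=u
plan(*p,99.6)
```

```text
[0.06868209 0.75886092 0.0275822 ]
0 [0. 0. 0.] [0. 0. 0.] [ 0.5549 -0.3276  0.1157]
5 [ 0.    0.21 -0.56] [ 0.    0.21 -0.56] [ 0.559  -0.3269  0.1269]
10 [ 0.    0.47 -1.1 ] [ 0.    0.26 -0.54] [ 0.5642 -0.326   0.1376]
15 [ 0.    0.78 -1.61] [ 0.    0.31 -0.51] [ 0.5702 -0.325   0.1479]
20 [ 0.    1.13 -2.09] [ 0.    0.35 -0.48] [ 0.5771 -0.3239  0.1576]
25 [ 0.01  1.52 -2.55] [ 0.    0.39 -0.45] [ 0.5848 -0.3226  0.1666]
30 [ 0.01  1.94 -2.96] [ 0.    0.43 -0.42] [ 0.5932 -0.3211  0.175 ]
35 [ 0.01  2.41 -3.34] [ 0.    0.46 -0.38] [ 0.6024 -0.3196  0.1825]
40 [ 0.01  2.9  -3.68] [ 0.    0.49 -0.34] [ 0.6121 -0.3179  0.1892]
45 [ 0.01  3.42 -3.97] [ 0.    0.52 -0.29] [ 0.6224 -0.3162  0.195 ]
50 [ 0.02  3.96 -4.21] [ 0.    0.54 -0.25] [ 0.6331 -0.3144  0.1999]
55 [ 0.02  4.53 -4.41] [ 0.    0.56 -0.2 ] [ 0.6442 -0.3125  0.2039]
60 [ 0.02  5.11 -4.56] [ 0.    0.58 -0.15] [ 0.6557 -0.3106  0.2068]
t 17.0 tcp [ 0.5549 -0.3276  0.1157] ang 99.34 units [0. 0. 0.] turn -0.04 F [-4.2  0.   5.7] grip 0.0092 58.6 j7 0.27
```

The bar is gripped. I'll raise the lid along its arc.

>>> jog_arm(
  increments=[
    {"translation":[0,0.1,-0.28],"turn":0},
    {"translation":[0,0.11,-0.28],"turn":0},
    {"translation":[0,0.12,-0.27],"turn":0},
    {"translation":[0,0.14,-0.27],"turn":0},
    {"translation":[0,0.15,-0.26],"turn":0},
    {"translation":[0,0.16,-0.25],"turn":0},
    {"translation":[0,0.17,-0.24],"turn":0},
    {"translation":[0,0.18,-0.24],"turn":0},
  ],
)

```text
clock: 17.8
tcp_pos: [0.5756, -0.3241, 0.1572]
orientation: [0.647, 0.762, -0.002, -0.002]
contact_force: [-8.7, -1.2, 0.8]
grip_width: 0.0085
grasp_force: 58.4
```

>>> jog_arm(
  increments=[
    {"translation":[0,0.19,-0.23],"turn":0},
    {"translation":[0,0.2,-0.22],"turn":0},
    {"translation":[0,0.21,-0.21],"turn":0},
    {"translation":[0,0.22,-0.21],"turn":0},
    {"translation":[0,0.23,-0.19],"turn":0},
    {"translation":[0,0.23,-0.19],"turn":0},
    {"translation":[0,0.24,-0.17],"turn":0},
    {"translation":[0,0.25,-0.17],"turn":0},
  ],
)

```text
clock: 18.6
tcp_pos: [0.61, -0.3184, 0.1909]
orientation: [0.648, 0.762, -0.002, -0.002]
contact_force: [-15.4, -0.4, 12.8]
grip_width: 0.009
grasp_force: 58.5
```

Run:
```python
from h import *
plan(.6557,-.3106,.2068,99.6)
```

```text
t 18.6 tcp [ 0.61   -0.3184  0.1909] ang 99.29 units [ 0.02  2.31 -0.81] turn -0.05 F [-15.4  -0.4  12.8] grip 0.009 58.5 j7 0.28
```

>>> jog_arm(
  increments=[
    {"translation":[0,0.22,-0.19],"turn":0},
    {"translation":[0,0.24,-0.17],"turn":0},
    {"translation":[0,0.26,-0.14],"turn":0},
    {"translation":[0,0.27,-0.13],"turn":0},
    {"translation":[0,0.28,-0.11],"turn":0},
    {"translation":[0,0.28,-0.1],"turn":0},
    {"translation":[0,0.29,-0.09],"turn":0},
    {"translation":[0,0.29,-0.07],"turn":0},
    {"translation":[0,0,0],"turn":0},
    {"translation":[0,0,0],"turn":0},
  ],
)

```text
clock: 19.6
tcp_pos: [0.6562, -0.3106, 0.2122]
orientation: [0.647, 0.762, 0.001, 0.002]
contact_force: [-4.1, 0.1, 8.1]
grip_width: 0.0087
grasp_force: 59.2
```

Run:
```python
from h import *
plan(.6557,-.3106,.2068,99.6)
a=cv2.cvtColor(r.camera('scene'),cv2.COLOR_RGB2BGR)
cv2.imwrite('pics/s3.png',cv2.resize(a[80:305,150:450],(800,600),interpolation=cv2.INTER_CUBIC))
```

```text
t 19.6 tcp [ 0.6562 -0.3106  0.2122] ang 99.37 units [ 0.01 -0.03  0.27] turn -0.04 F [-4.1  0.1  8.1] grip 0.0087 59.2 j7 0.27
```

View pics/s3.png

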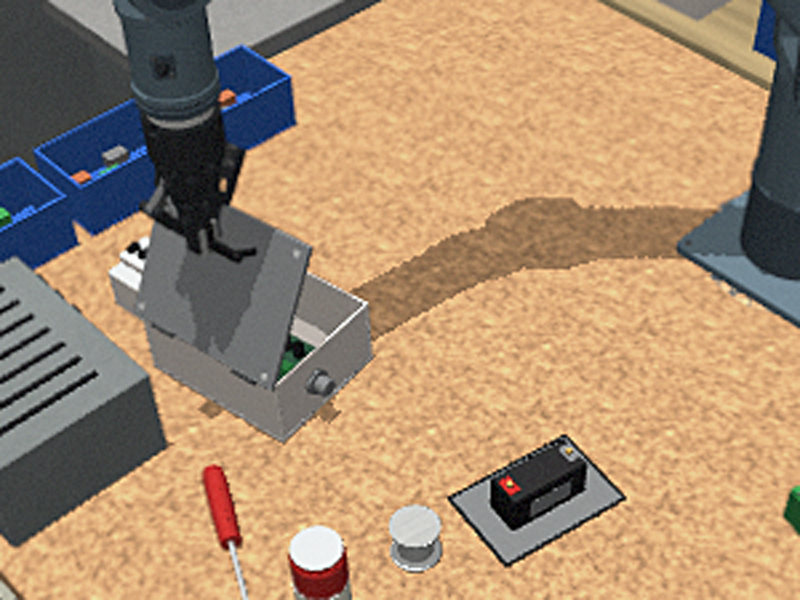

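The picture shows the lid raised and gripped, with its front +y corner at crop (311,248) and its hinge +y corner at (274,386). The battery is on the mat and the bystanders look undisturbed. I'll check the lid angle from those corners.

Run:
```python
from h import *
c=r.calibration('scene');K=np.array([[c['fx'],0,c['cx']],[0,c['fy'],c['cy']],[0,0,1]])
a=np.radians(9.6);ux=np.array([np.cos(a),np.sin(a),0]);uy=np.array([-ux[1],ux[0],0])
H=np.array([.5555,-.327,.09])+.130*ux
T=np.array(c['cam_to_world']);O=T[:3,3]
for p in [(311,248),(274,386)]:
    p=np.array(p)*.375+[150,80]
    P1=cast(c,[p],.0)[0];d=P1-O
    P=O+d*(((H+.102*uy-O)@uy)/(d@uy))-H
    print('back',round(-P@ux,4),'up',round(P[2],4),'ang',np.degrees(np.arctan2(P[2],-P@ux)).round(1),'r',np.hypot(P@ux,P[2]).round(4))
im=r.camera('top')
hsv=cv2.cvtColor(im[:,:,::-1].copy(),cv2.COLOR_BGR2HSV)
dark=((hsv[...,2]<75)*255).astype(np.uint8)
ct=r.calibration('top')
for n,b in [('slim',(145,205,215,235)),('bat',(283,235,325,285))]: print(n,rect(ct,mask_rect(dark,b),.052))
plan(.6557,-.3106,.2068,99.6);print(np.abs(r.read_state()['dq']).max())
```

```text
back 0.0769 up 0.143 ang 61.7 r 0.1624
back -0.0011 up 0.0069 ang 99.3 r 0.007
slim (array([0.6105, 0.3154]), array([ 24.9, 103.3]), np.float32(84.0))
bat (array([0.5234, 0.0403]), array([43.4, 95.8]), np.float32(169.8))
t 19.7 tcp [ 0.6562 -0.3106  0.2121] ang 99.36 units [ 0.01 -0.02  0.27] turn -0.04 F [-5.   0.4  8.9] grip 0.0087 59.2 j7 0.27
0.0013126062962020304
```

The line between the corners gives about 60.2°, within limits. The lid is still and gripped, and the battery is within a few millimetres of the mat centre. Handing in.

```bash
python3 -c "
from workcell import r
print(r.finish_job())"
```

```text
the job is handed in; nothing more can be done
None
```

I slid the thick battery to the middle of the mat, within a few millimetres of its centre and in line with its long side, and the gripper is holding the lid at about 60°; I handed the job in like that at about 19.7 s, and no verdict came back.

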